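# Set a backlash-prone length stop on a batten jig and load the batten

### The arm

A 6-joint arm with a two-finger parallel gripper is mounted at the origin on the work surface. World frame = base frame: x ahead of the robot, y to its left, z up, the work surface at z = 0. Lengths are in mm, angles in rad, forces in N, time in s.
With the tool pointing down it reaches from about 400 to 925 mm from the base axis. Payload 12.5 kg.
Tool frame: the origin (TCP) lies at the very end of the fingers, on their centre line; the grasp point (between the pads) lies 19 mm behind it (env.tcp_to_grasp is the distance from the TCP to the grasp point, in mm); z points along the fingers, x is the direction in which the jaws open and shut, and the axes are right-handed (so a half turn about z gives the same grasp; the last joint's range is limited). The gripper opens to 95 mm and grips with 3 to 60 N. Pads are 20 mm wide; open, the fingers measure 119 mm over their backs; the gripper's body (75 mm by 180 mm) begins 59 mm behind the grasp point.
Start: joints at [1.037, 0.491, 1.559, -0, 1.092, -0.106], TCP at [259.28, 568.701, 214.661] pointing down, gripper open.
Joint ranges: [-3.1, 3.1], [-0.84, 2.19], [0.05, 2.79], [-1.13, 4.28], [0.06, 2.93], [-2.69, 2.69]. Speed limits (rad/s): [2.22, 2.22, 2.79, 3.14, 3.14, 3.14].

### API

Orientations are given as [roll, pitch, yaw] about the fixed x, y, z axes, in that order (R = Rz(yaw) Ry(pitch) Rx(roll)).
In Python, from cell import env, vision, job gives the robot as it stands.
- The arm moves only by the shell command python3 -m pendant 'ROWS' [OPENING]. ROWS is JSON, a list of rows, each a list of 4 numbers: the shift along the tool's x, y, z in mm, then the turn about the tool's z in degrees. In form: [[tx, ty, tz, turn], ...]. A call has 1 to 8 rows; each row is the pose to reach, as a shift and turn from the pose measured when the call began, along the tool's axes at that moment; what a row does not reach only later rows make up. A row lasts 1/8 s, in which the tool goes at most 62.5 mm and 10.7 degrees, less where a joint would pass 70% of its speed; a pose out of reach is approached as far as the arm can. A call with a gripper value outside its range is refused whole. OPENING is the closure, from 0 (fully open) to 1 (shut), set as the call begins (- or left out, the last holds). The fingers move at their own pace and stop on an object; the grip force is fixed at half the most. Time passes only in rows, so rows that repeat a pose let the fingers close. It gives the time, the measured TCP pose, the force and the opening at its end, in the units of the state.
- env.state(): the state, without advancing time (a new reading comes with each control period).
- vision.read_camera(name): name is "scene" or "top"; returns a dict with "pixels" (480x640x3 uint8, red, green, blue), "intrinsics" (3x3 intrinsics, pixels), "R" (3x3) and "t" (3): a world point X has camera coordinates R X + t. Camera axes: x right, y down, z forward; pixel columns grow to the right and rows downward; lengths in mm; the calibration is good to about 2 mm. A picture is of the moment at which its call begins. There is no depth.
- job.job_done(): hands the job in, once; it reports no verdict.
Trained networks look in a picture, given as the dict that the camera call returned (one of the last four; its "shot" number tells which), for a name from the list of things; names that differ only in an ending like _2 or _b are one class to them, and where a whole thing is asked for, a point or a joint stands for the part that bears it (a point fixed in the world has none). Each returns a list of dicts, best first, with "confidence" (0 to 1); they miss things now and then, are a little off and sometimes report something else, mostly with a low value. They report only what shows in the picture. A call takes as long as a camera call. They do not tell look-alikes from the thing itself.
- vision.find_in(picture, query): "at" ([x, y, z] in mm, in the coordinates of the camera as it stood for that picture, good to about 4 mm: the middle of the surface that is visible of it).
- vision.regions_of(picture, query): "pixels" (480x640 bool, what is visible of it).
The state is a dict: "t": time; "joints": joint angles; "qvel": joint speeds; "tau": joint torques, N m; "eef_pos": TCP position; "tcp_rot": TCP orientation; "ft_force": force on the tool from outside, world axes, zero at the start; "moment": the same for the moment, N m; "opening": opening from 0.0 (shut) to 1.0 (fully open).
Only numpy, scipy, OpenCV 4.12 (cv2) and the standard library are available. Lean on these libraries where they do the work, as an engineer would, in place of code of your own. Each camera call takes 0.05 s, during which the arm holds its last target.

### The job

Set the length stop of the little batten jig with its crank: wind the stop about half a centimetre past the index pointer, then wind it back towards the batten until its front face is level with the pointer tip, so that the play in the worn screw is taken up against the batten's push. Then let go of the crank and slide the batten along its channel firmly against the stop, and leave it there touching. Move the stop by its crank only, and do not disturb the things lying around the jig.

Things in the scene. Friction and masses are not known exactly. Their poses are not given: they have to be found in the camera images.
- jig: Fixed plywood board, 150 (x) by 410 mm (y -210 to 200), 25 mm thick. Origin on the table under the channel's centre line; +y runs from batten to stop to crank, z up. Two rails 8 mm high, 33 mm apart, form the batten's channel, y -208 to -28; then the deck is bare. At x 0, y 165 a 50 mm grey gearbox carries the crank. A ticked aluminium rail, top 47 mm high, runs along x = 68 mm.
- stop: Aluminium carriage sliding along the jig's y; its upright plate (75 mm wide, top 62 mm above the table) meets the batten. Origin on the plate's front face (towards the batten), on the channel's centre line, at deck height; axes as the jig's. Starts near y = 0 on the jig, on the batten side of the index; can go to y = 62 mm. 2 N of friction holds it. Two lugs behind the plate embrace the nut.
- nut: Brass block 24 x 16 x 22 mm between the stop's lugs, moved by the screw. Origin at its centre. It has 4 mm play: 38 mm (along y) from the stop's face it bears on the crank-side lug and drives the stop to the crank; at 34 mm it bears on the batten-side lug, drives the stop to the batten and holds it against the batten's push (play taken up). In between the stop does not follow.
- index: Small dark steel pointer fixed to the rail on the jig's +x side, somewhere 18 to 38 mm along +y on the jig. Origin at its tip, which points to the jig's -x, 58 mm above the table, just beside the stop plate's path; axes as the jig's.
- crank (a joint): Crank, vertical axis at x 0, y 165 mm on the jig: dark steel disc 84 mm across, top 87 mm above the table (24 mm hub to 92 mm). rad, grows counter-clockwise from above, limits -6 to 22. Counter-clockwise moves the nut to the crank (+y), 20 mm a turn; clockwise to the batten. Takes about 3.5 N at the handle, stays put; the stop cannot turn it. At 0 the handle is on the jig's -x side.
- crank_handle (a point): Middle of the upright black crank handle: a round grip, 15 mm across and 42 mm tall, from 89 to 131 mm above the table, 32 mm from the crank's axis. It revolves freely on its own pin, so the gripper need not turn as it goes round.
- batten: Pine batten 30 mm wide (x), 110 mm long (y), 24 mm tall, loose in the channel with its axes as the jig's, 45 g or so; top 49 mm above the table. Origin at the centre of its underside. It starts 30 to 60 mm short of the stop. It slides easily.
- batten_end (a point): Middle of the batten's end face towards the stop (55 mm from its origin along +y, 12 mm above its underside).
- offcut: Bystander: short pine offcut 30 x 50 x 24 mm, on the table on the robot's side of the jig.
- square: Bystander: try square, wooden stock 90 mm, steel blade 110 mm, on the table on the robot's side of the jig.
- driver: Bystander: screwdriver 160 mm long, lying beyond the jig.
- glue: Bystander: white glue bottle, 44 mm across, 110 mm tall, standing beyond the jig.
Things that resemble listed ones, but are neither listed nor needed, are in the scene too. What is shaped like the batten but green or purple is not meant.

How it is judged (in metres and radians):
On the way, in this order (a step that is already met when the one before it is completed fails the run):
1. the stop has been wound past the index (its face at least 3 mm beyond the tip) (y of stop in the frame of index above 0.003 m), for 0.1 s.
2. the stop has come back level with the index (within 2 mm), with the nut bearing on its batten-side lug, and the crank is still (y of stop in the frame of index between -0.002 and 0.002 m and y of nut in the frame of stop below 0.0348 m and velocity of joint crank between -0.1 and 0.1 rad/s), for 0.2 s.
3. the batten is pressed against the stop with more than 2 N (contact force between batten and stop above 2 N).
At the end, for the whole second after the job is handed in: The stop's face is within 2 mm of the index tip along the jig; the nut bears on the stop's batten-side lug (nut centre less than 34.8 mm from the face: play taken up); the batten lies flat on the deck on the channel's centre line (5 mm), its end within 2 mm of the stop's face; all at rest (y of stop in the frame of index between -0.002 and 0.002 m and y of nut in the frame of stop below 0.0348 m and y of batten_end in the frame of stop between -0.002 and 0.002 m and x of batten in the frame of jig between -0.005 and 0.005 m and z of batten in the frame of jig between 0.022 and 0.028 m and linear speed of each of batten, stop below 0.01 m/s); the robot touches nothing.
It fails at once if the stop is pushed by the gripper instead of the crank (contact force between the fingers and stop above 3 N).
It fails at once if the offcut is moved by more than 25 mm (distance of offcut from where it was at the start of the episode above 0.025 m).
It fails at once if the square is moved by more than 25 mm (distance of square from where it was at the start of the episode above 0.025 m).
It fails at once if the driver is moved by more than 25 mm (distance of driver from where it was at the start of the episode above 0.025 m).
It fails at once if the glue is moved by more than 25 mm (distance of glue from where it was at the start of the episode above 0.025 m).
It also fails if it takes over 58 s, if anything falls off the work surface, if the arm or the gripper's body presses on something with over 40 N, if the wrist force passes 120 N, or if a joint passes its speed limit or range.

## Working session

There is one attempt and no reset: what is moved stays moved. The work goes in short steps, Python scripts to look and compute and a shell command to move; the robot and the scene stay as the last step left them, time stands still between calls to the robot, and variables do not carry over. Pictures are saved under pics/ and viewed, and the job is handed in when it is done.

```bash
ls; mkdir -p pics; python3 - <<'E'
from cell import env, vision, job
import cv2,json
print(env.state())
for n in ("scene","top"):
    p=vision.read_camera(n); cv2.imwrite(f"pics/{n}0.png",p["pixels"][:,:,::-1])
    print(n,p["intrinsics"],p["R"],p["t"])
    for q in ["crank","crank_handle","stop","index","batten","nut","jig","glue","offcut","square","driver"]:
        r=vision.find_in(p,q)
        for d in r[:4]:
            import numpy as np
            w=np.array(p["R"]).T@(np.array(d["at"])-np.array(p["t"]))
            c=np.array(p["intrinsics"])@np.array(d["at"]);
            print(q,round(d["confidence"],2),w.round(1),(c[:2]/c[2]).round(0))
E
```

```text
pics
{'t': 0.0, 'joints': array([ 1.03737362e+00,  4.91602221e-01,  1.55949557e+00, -3.95554819e-05,
        1.09172142e+00, -1.05583620e-01]), 'qvel': array([-9.06951438e-05, -3.37025895e-04, -1.75281172e-03,  2.10953578e-03,
       -2.67968147e-04,  9.81016159e-04]), 'tau': array([ 1.29396176e-05, -6.12652731e+01, -2.58181858e+01,  6.93122554e-02,
        4.81949584e-02, -1.28670167e-04]), 'eef_pos': array([259.15514931, 568.43855223, 214.01937437]), 'tcp_rot': array([-3.14149827e+00,  1.22342453e-03,  1.14297555e+00]), 'ft_force': array([-0.34904792,  0.65580233, -0.8135167 ]), 'moment': array([-0.0444553 , -0.0064966 ,  0.00738239]), 'opening': 0.9995596703047914}
scene [[472.7104066    0.         320.51856011]
 [  0.         472.7104066  233.69126223]
 [  0.           0.           1.        ]] [[-0.14150156  0.98993591 -0.00205028]
 [ 0.84489478  0.11968953 -0.52137053]
 [-0.51587801 -0.07550701 -0.85332794]] [ 118.21630237 -396.6602468  1127.39044473]
crank 0.94 [535.6 170.8  84.2] [451. 254.]
crank_handle 0.84 [529.8 172.8  86.8] [452. 250.]
stop 0.7 [561.9  28.4  41.6] [360. 
[... 870 characters left out ...]
-43.0479493   569.14772453 1033.35666424]
crank 0.72 [532.3 168.6  89.1] [193. 263.]
crank_handle 0.75 [539.1 171.1  82.7] [193. 259.]
stop 0.85 [550.8  30.4  38.3] [273. 255.]
batten 0.95 [573.  -92.3  47.2] [339. 242.]
batten 0.72 [ 718.  -276.3   24.2] [433. 168.]
batten 0.68 [ 543.3 -302.4   20.8] [450. 258.]
batten 0.58 [ 361.8 -239.6   22. ] [420. 356.]
nut 0.6 [547.7  43.7  63.3] [265. 255.]
nut 0.19 [570.8 -93.3  47.5] [340. 243.]
jig 0.88 [551.1  22.9  19.1] [278. 256.]
glue 0.83 [718.5 -98.6  70.8] [342. 162.]
offcut 0.98 [419.1  49.1  23.8] [264. 327.]
offcut 0.6 [552.3  23.4  19.9] [278. 255.]
square 0.79 [383.9 -71.4   3.1] [329. 345.]
driver 0.92 [681.5  28.3  20.1] [275. 189.]
```

View pics/scene0.png

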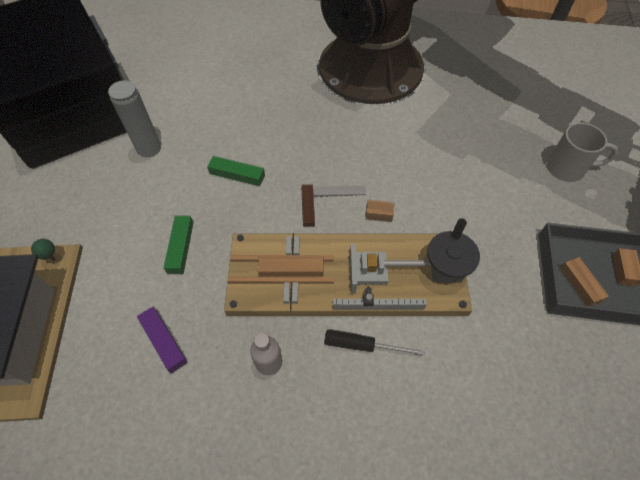

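View pics/top0.png

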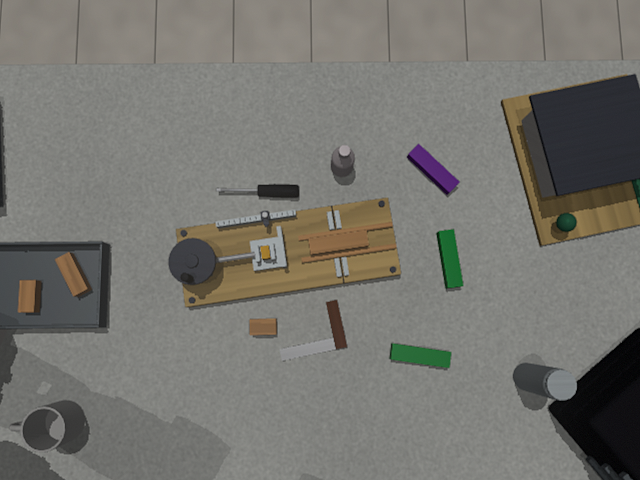

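```bash
python3 - <<'E'
import cv2
a=cv2.imread("pics/top0.png")[205:305,150:400]; cv2.imwrite("pics/topc.png",cv2.resize(a,None,fx=3.2,fy=3.2,interpolation=cv2.INTER_CUBIC))
a=cv2.imread("pics/scene0.png")[205:345,250:490]; cv2.imwrite("pics/scenec.png",cv2.resize(a,None,fx=3.3,fy=3.3,interpolation=cv2.INTER_CUBIC))
E
```

```text
(no output)
```

View pics/topc.png

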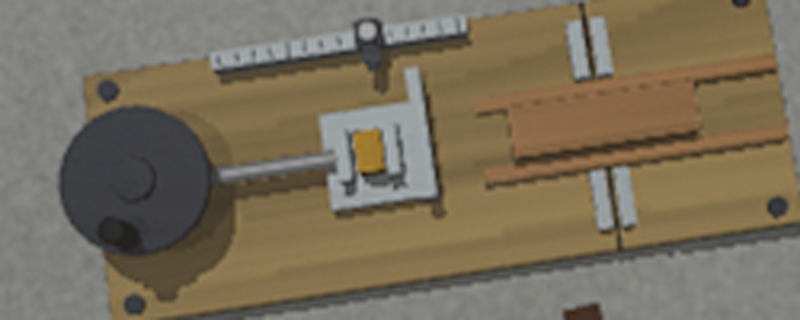

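View pics/scenec.png

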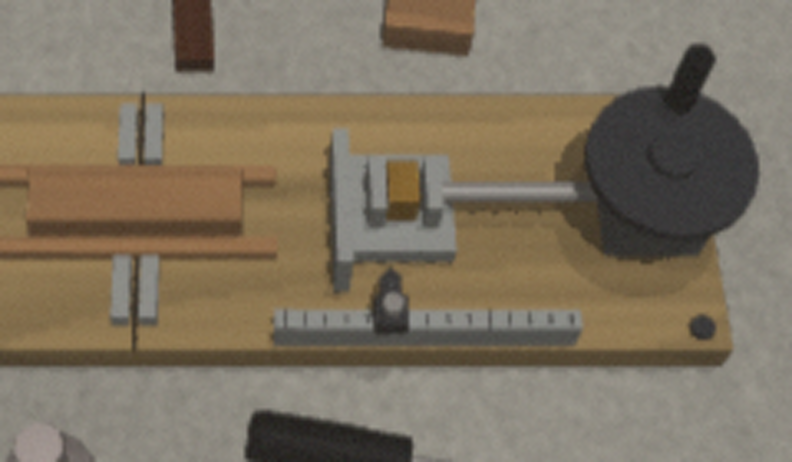

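```bash
python3 - <<'E'
import cv2,numpy as np
def tiles(f,pts,out):
    a=cv2.imread(f);r=[]
    for u,v in pts:
        c=cv2.resize(a[v-16:v+17,u-16:u+17],None,fx=8,fy=8,interpolation=cv2.INTER_NEAREST)
        for k in range(0,33,8):
            cv2.putText(c,str(u-16+k),(k*8,8),0,.3,(0,0,255),1);cv2.putText(c,str(v-16+k),(0,k*8+8),0,.3,(255,0,0),1)
        r.append(c)
    while len(r)%3:r.append(r[-1]*0)
    cv2.imwrite(out,np.vstack([np.hstack(r[i:i+3]) for i in range(0,len(r),3)]))
tiles("pics/top0.png",[(180,230),(190,300),(392,205),(395,270),(187,275),(270,225)],"pics/t1.png")
tiles("pics/scene0.png",[(236,240),(232,308),(466,240),(466,308),(458,225),(366,298)],"pics/s1.png")
E
```

```text
(no output)
```

View pics/t1.png

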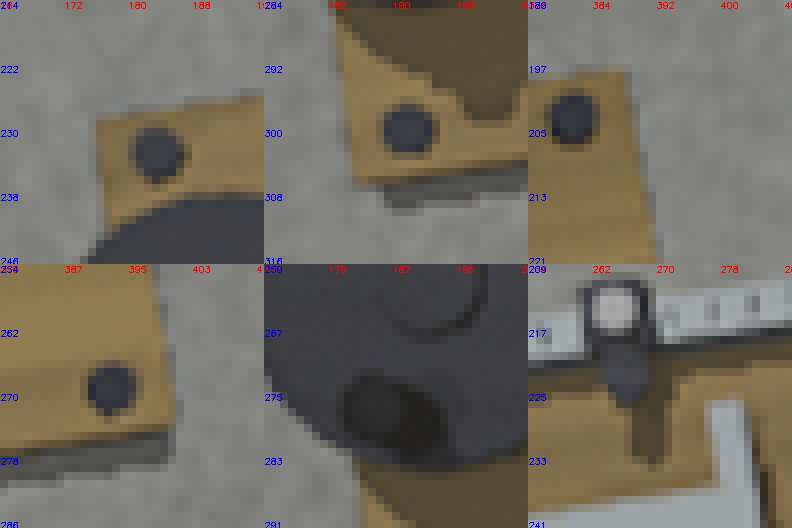

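View pics/s1.png

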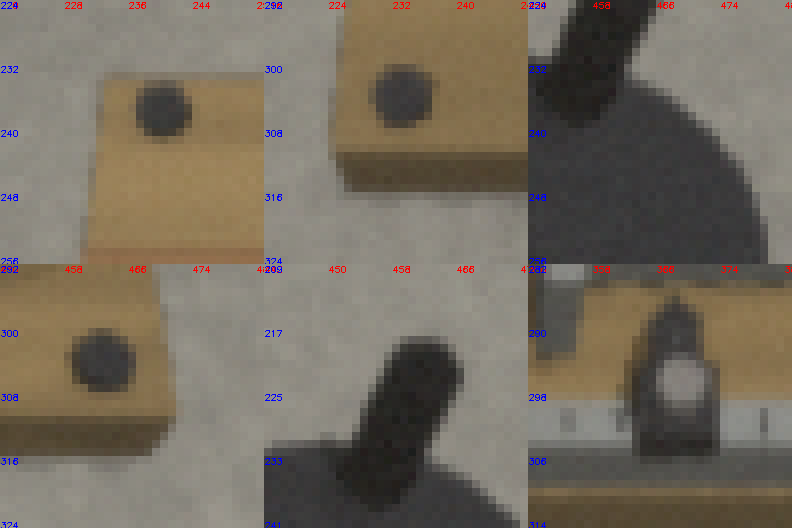

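```bash
cat > h.py <<'E'
import numpy as np,cv2,pickle
from scipy.optimize import least_squares
C={"scene":(np.array([[472.7104066,0,320.51856011],[0,472.7104066,233.69126223],[0,0,1]]),np.array([[-0.14150156,0.98993591,-0.00205028],[0.84489478,0.11968953,-0.52137053],[-0.51587801,-0.07550701,-0.85332794]]),np.array([118.21630237,-396.6602468,1127.39044473])),
"top":(np.array([[575.40003696,0,316.10575189],[0,575.40003696,245.00493387],[0,0,1]]),np.array([[-0.0115093,-0.99989967,0.00825708],[-0.99015336,0.01024422,-0.13961152],[0.13951292,-0.00978261,-0.99017193]]),np.array([-43.0479493,569.14772453,1033.35666424]))}
def proj(c,X):
    K,R,t=C[c]; p=K@(R@np.asarray(X,float)+t); return p[:2]/p[2]
def j2w(P,X):
    c,s=np.cos(P[2]),np.sin(P[2]); return np.array([P[0]+c*X[0]-s*X[1],P[1]+s*X[0]+c*X[1],X[2]])
def w2j(P,X):
    c,s=np.cos(P[2]),np.sin(P[2]); d=np.array(X[:2])-P[:2]; return np.array([c*d[0]+s*d[1],-s*d[0]+c*d[1]])
def ray(c,uv,z):
    K,R,t=C[c]; d=R.T@np.linalg.solve(K,[uv[0],uv[1],1.]); o=-R.T@t; return o+d*(z-o[2])/d[2]
E
cat > fit.py <<'E'
from h import *
obs=[("top",(175.6,228.5),(75,200,25)),("top",(184.9,306.4),(-75,200,25)),("top",(388,197.5),(75,-210,25)),("top",(400.5,273.9),(-75,-210,25)),
("scene",(232.5,232.9),(-75,-210,25)),("scene",(224.4,310.5),(75,-210,25)),("scene",(471.5,310.7),(75,200,25))]
for cs in (["top"],["scene"],["top","scene"]):
    f=lambda P:np.concatenate([proj(c,j2w(P,X))-uv for c,uv,X in obs if c in cs])
    r=least_squares(f,[560,0,.13]); P=r.x
    print(cs,P.round(4),r.fun.round(2))
np.save("P.npy",P)
tip={}
for c,uv in (("top",(266,226.5)),("scene",(367.9,285.6))):
    print(c,"tip",w2j(P,ray(c,uv,58)))
print("crank",j2w(P,(0,165,90)))
for c,uv in (("top",(184.6,276.1)),("scene",(461,222))):
    h=ray(c,uv,131); q=w2j(P,h)-[0,165]; print(c,h,q,np.hypot(*q),"angle",np.arctan2(-q[1],-q[0]))
E
python3 fit.py
```

```text
['top'] [5.590157e+02 9.155300e+00 1.378000e-01] [-0.5  -0.36 -0.51  0.38  0.14 -0.45  0.87  0.35]
['scene'] [5.573126e+02 1.098960e+01 1.406000e-01] [-0.04 -0.05 -0.91 -0.08  0.94 -0.15]
['top', 'scene'] [5.582943e+02 1.005670e+01 1.386000e-01] [-1.01  0.1  -0.96  0.85 -0.36 -0.15  0.42  0.64 -0.57  0.14 -1.67  0.16
  0.33  0.56]
top tip [47.29249753 26.4304638 ]
scene tip [44.5751168 27.855641 ]
crank [535.50030487 173.47468063  90.        ]
top [505.06992667 174.47724112 131.        ] [-30.00011106   5.19676645] 30.446888921691 angle -0.17152280278742313
scene [503.68486273 175.74979852 131.        ] [-31.19609691   6.6484628 ] 31.896685098556596 angle -0.20997701701735452
```

```bash
cat > z.py <<'E'
import cv2,sys
f,u,v,o=sys.argv[1],int(sys.argv[2]),int(sys.argv[3]),sys.argv[4]
w,h=66,50
a=cv2.imread(f)[v-h//2:v+h//2,u-w//2:u+w//2]
c=cv2.resize(a,None,fx=12,fy=12,interpolation=cv2.INTER_CUBIC)
for k in range(0,w,5):
    cv2.line(c,(k*12+6,0),(k*12+6,8),(0,0,255),1);cv2.putText(c,str(u-w//2+k),(k*12,20),0,.35,(0,0,255),1)
for k in range(0,h,5):
    cv2.line(c,(0,k*12+6),(8,k*12+6),(255,0,0),1);cv2.putText(c,str(v-h//2+k),(10,k*12+10),0,.35,(255,0,0),1)
cv2.imwrite(o,c)
E
python3 z.py pics/top0.png 275 245 pics/zt0.png; python3 z.py pics/scene0.png 370 272 pics/zs0.png
```

```text
(no output)
```

View pics/zt0.png

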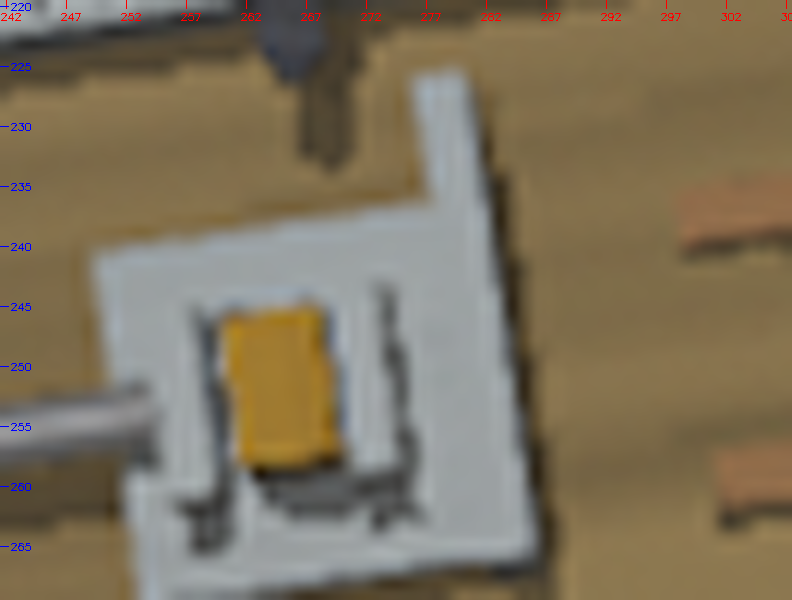

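View pics/zs0.png

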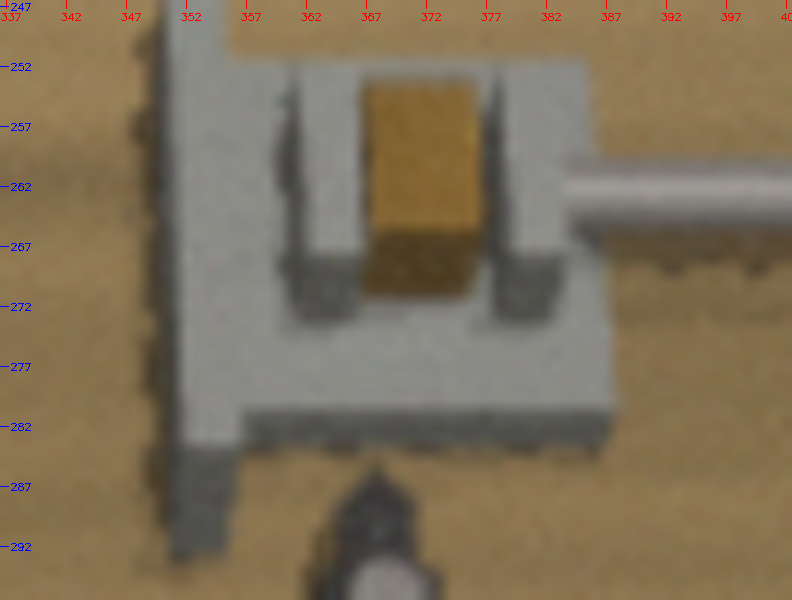

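```bash
cat > m.py <<'E'
from h import *
P=np.load("P.npy")
def rep(c,pts,tip):
    t=w2j(P,ray(c,tip,58)); print(c,"tip",t.round(1),[w2j(P,ray(c,p,62)).round(1) for p in pts],"face-tip",[round(w2j(P,ray(c,p,62))[1]-t[1],1) for p in pts])
E
python3 - <<'E'
from m import *
rep("top",[(280.3,225.5),(286.5,265.2)],(265.7,226.3))
rep("scene",[(351.75,283.6),(350.8,247)],(367.8,285.25))
E
```

```text
top tip [47.7 26.9] [array([44.5,  0. ]), array([-29.6,  -0.8])] face-tip [np.float64(-26.9), np.float64(-27.7)]
scene tip [44.  27.7] [array([43. ,  1.5]), array([-25.1,   2. ])] face-tip [np.float64(-26.2), np.float64(-25.7)]
```

```bash
python3 -m pendant '[[-32,48,0,7],[-64,97,0,14],[-96,145,0,22],[-128,193,0,29],[-160,241,0,36],[-192,290,0,43],[-224,338,0,50],[-256,386,0,57.5]]' 0; python3 -m pendant '[[0,0,0,0],[0,0,0,0]]'
```

```text
t: 2.2
eef_pos: [505.1, 173.9, 214.8]
tcp_rot: [-3.141, -0.001, 0.135]
ft_force: [1.2, 0.7, 0.4]
opening: 1.003
t: 2.45
eef_pos: [505.0, 173.9, 214.8]
tcp_rot: [-3.141, -0.0, 0.135]
ft_force: [-0.3, 0.1, -0.5]
opening: 0.998
```

```bash
python3 -m pendant '[[-1,-1,30,0],[-1,-1,60,0],[-1,-1,90,0],[-1,-1,117,0],[-1,-1,117,0]]' && python3 -m pendant '[[0,0,0,0],[0,0,0,0],[0,0,0,0],[0,0,0,0]]' 1 && python3 -m pendant '[[0,0,0,0],[0,0,0,0]]'
python3 - <<'E'
from cell import env,vision
import cv2
print(env.state())
for n in ("scene","top"):
    p=vision.read_camera(n); cv2.imwrite(f"pics/{n}1.png",p["pixels"][:,:,::-1])
E
```

```text
t: 3.08
eef_pos: [502.5, 175.9, 96.6]
tcp_rot: [-3.141, 0.003, 0.138]
ft_force: [0.0, -1.0, 1.0]
opening: 0.997
t: 3.58
eef_pos: [502.6, 175.9, 97.1]
tcp_rot: [-3.141, 0.002, 0.138]
ft_force: [0.1, -0.6, 0.5]
opening: 0.639
t: 3.82
eef_pos: [502.7, 175.8, 97.1]
tcp_rot: [-3.141, 0.002, 0.138]
ft_force: [0.7, -0.3, -0.2]
opening: 0.424
{'t': 3.825, 'joints': array([2.12167086e-01, 5.18016981e-01, 1.90406038e+00, 5.42555322e-04,
       7.21670336e-01, 7.41641194e-02]), 'qvel': array([-0.00038756,  0.0009534 ,  0.00212894, -0.00020573,  0.00106341,
       -0.00049991]), 'tau': array([ 7.16991839e-03, -5.51332068e+01, -1.78785843e+01,  5.68518997e-02,
        3.92292032e-02, -2.45438823e-04]), 'eef_pos': array([502.66734635, 175.7903459 ,  97.12088198]), 'tcp_rot': array([-3.14139577e+00,  2.17568315e-03,  1.37595497e-01]), 'ft_force': array([ 0.7458343 , -0.3379492 , -0.24964623]), 'moment': array([-0.07625258,  0.05657342,  0.01149603]), 'opening': 0.4237422218693486}
```

View pics/scene1.png

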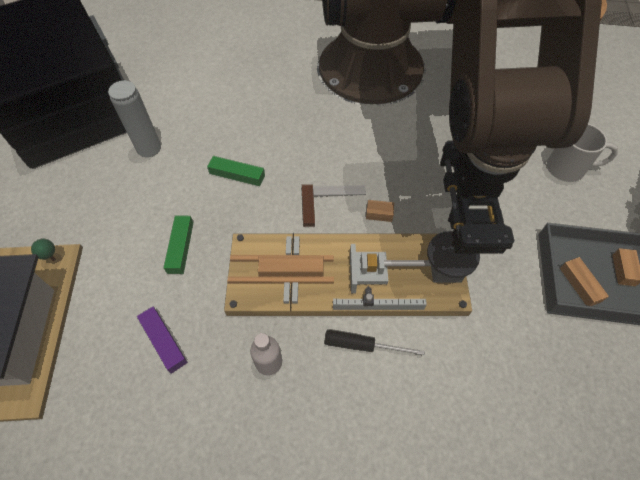

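View pics/top1.png

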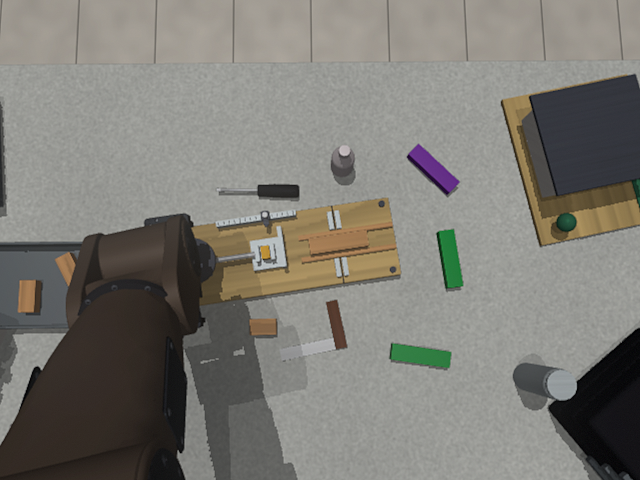

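```bash
python3 -m pendant '[[0,0,0,0],[0,0,0,0],[0,0,0,0],[0,0,0,0]]' && python3 -m pendant '[[0,0,0,0]]'
```

```text
t: 4.42
eef_pos: [503.1, 175.9, 97.1]
tcp_rot: [-3.141, 0.001, 0.138]
ft_force: [3.8, 0.6, -2.0]
opening: 0.156
t: 4.55
eef_pos: [503.1, 175.9, 97.1]
tcp_rot: [-3.141, 0.001, 0.138]
ft_force: [1.8, 0.2, -1.2]
opening: 0.152
```

```bash
cat > w.py <<'E'
import numpy as np,sys
from cell import env
P=np.load("P.npy"); c,s=np.cos(P[2]),np.sin(P[2])
Cw=np.array([P[0]-s*165,P[1]+c*165])
def now():
    st=env.state(); p=st["eef_pos"][:2]; d=p-Cw; J=np.array([c*d[0]+s*d[1],-s*d[0]+c*d[1]])
    return st,J,np.degrees(np.arctan2(-J[1],-J[0]))
if __name__=="__main__":
    st,J,th=now(); yaw=st["tcp_rot"][2]
    print("rel",J.round(2),"r",np.hypot(*J).round(2),"th",th.round(1),"F",st["ft_force"].round(1),"t",st["t"])
    tgt=[float(a) for a in sys.argv[1:]]
    for a in tgt:
        q=np.array([-32*np.cos(np.radians(a)),-32*np.sin(np.radians(a))])-J
        w=np.array([c*q[0]-s*q[1],s*q[0]+c*q[1]])
        print(a,(w@[np.cos(yaw),np.sin(yaw)]).round(1),(w@[np.sin(yaw),-np.cos(yaw)]).round(1))
E
python3 w.py 0 15 30 45 60 75 90 105
```

```text
rel [-31.77   6.85] r 32.5 th -12.2 F [ 1.8  0.2 -1.2] t 4.55
0.0 -0.2 6.9
15.0 0.9 15.1
30.0 4.1 22.8
45.0 9.2 29.5
60.0 15.8 34.6
75.0 23.5 37.7
90.0 31.8 38.8
105.0 40.1 37.7
```

```bash
python3 -m pendant '[[-0.2,6.9,0,0],[0.9,15,0,0],[4.1,22.8,0,0],[9.2,29.5,0,0],[9.2,29.5,0,0]]'; python3 w.py 60 75 90 105 120 135 150 165; python3 - <<'E'
from cell import env,vision
import cv2
for n in ("scene",):
    p=vision.read_camera(n); cv2.imwrite(f"pics/{n}2.png",p["pixels"][:,:,::-1])
E
python3 z.py pics/scene2.png 370 272 pics/zs2.png;python3 z.py pics/scene2.png 450 240 pics/zh2.png
```

```text
t: 5.18
eef_pos: [517.1, 146.8, 97.1]
tcp_rot: [3.141, 0.001, 0.137]
ft_force: [-0.3, -5.5, 0.8]
opening: 0.155
rel [-21.95 -23.83] r 32.4 th 47.4 F [-0.3 -5.5  0.8] t 5.175
60.0 6.0 3.9
75.0 13.7 7.1
90.0 22.0 8.1
105.0 30.2 7.0
120.0 38.0 3.8
135.0 44.6 -1.3
150.0 49.7 -7.9
165.0 52.8 -15.6
```

View pics/zs2.png

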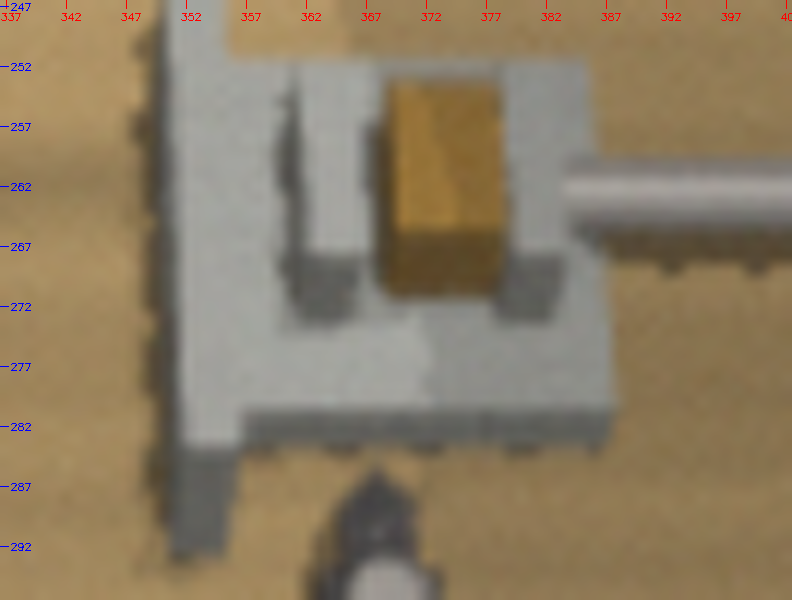

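View pics/zh2.png

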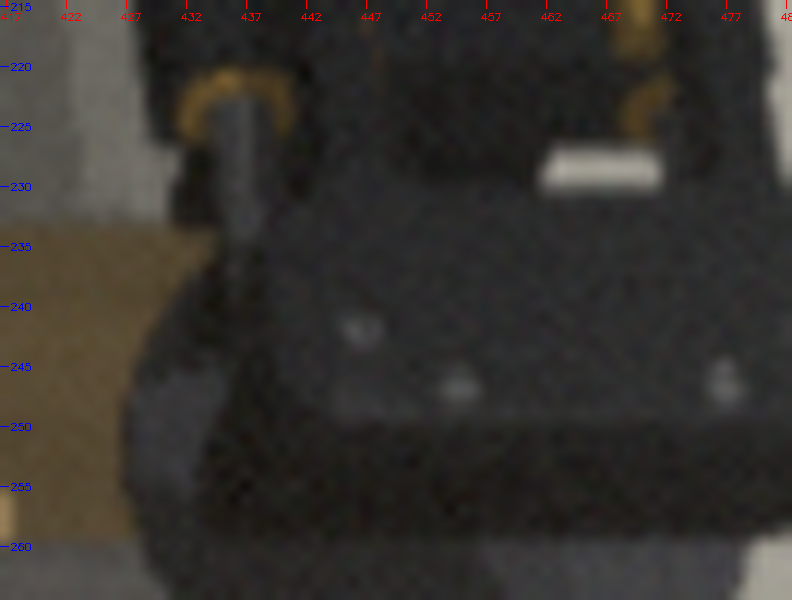

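```bash
python3 w.py 68 90 112 134 156 178 200 222|tail -8
```

```text
68.0 10.1 6.0
90.0 22.1 8.3
112.0 34.1 5.9
134.0 44.3 -0.7
156.0 51.3 -10.7
178.0 54.1 -22.6
200.0 52.1 -34.7
222.0 45.8 -45.1
```

```bash
python3 -m pendant '[[10.1,6,0,0],[22.1,8.3,0,0],[34.1,5.9,0,0],[44.3,-0.7,0,0],[51.3,-10.7,0,0],[54.1,-22.6,0,0],[52.1,-34.7,0,0],[45.8,-45.1,0,0]]'; python3 w.py 244 266 288 310 332 354 376 398
```

```text
t: 6.22
eef_pos: [556.0, 197.8, 97.0]
tcp_rot: [3.139, 0.002, 0.138]
ft_force: [-5.5, -14.2, 7.4]
opening: 0.155
rel [23.65 21.25] r 31.79 th -138.1 F [ -5.5 -14.2   7.4] t 6.225
244.0 -9.6 -7.5
266.0 -21.4 -10.7
288.0 -33.5 -9.2
310.0 -44.2 -3.2
332.0 -51.9 6.3
354.0 -55.5 17.9
376.0 -54.4 30.1
398.0 -48.8 41.0
```

```bash
python3 -m pendant '[[-9.6,-7,0,0],[-21.4,-10,0,0],[-33.5,-8.5,0,0],[-44.2,-2.5,0,0],[-51.9,6.8,0,0],[-55.5,18,0,0],[-54.4,30,0,0],[-48.8,41,0,0]]'; python3 w.py 60 82 104 126 148 170 192 214
python3 - <<'E'
from cell import env,vision
import cv2
for n in ("scene","top"):
    p=vision.read_camera(n); cv2.imwrite(f"pics/{n}3.png",p["pixels"][:,:,::-1])
E
python3 z.py pics/scene3.png 380 272 pics/zs3.png;python3 z.py pics/top3.png 265 245 pics/zt3.png
```

```text
t: 7.22
eef_pos: [512.9, 149.9, 97.1]
tcp_rot: [3.14, 0.003, 0.138]
ft_force: [0.3, 7.8, -2.3]
opening: 0.152
rel [-25.65 -20.26] r 32.69 th 38.3 F [ 0.3  7.8 -2.3] t 7.225
60.0 9.7 7.4
82.0 21.2 11.4
104.0 33.4 10.8
126.0 44.5 5.6
148.0 52.8 -3.3
170.0 57.2 -14.7
192.0 56.9 -26.9
214.0 52.2 -38.2
```

View pics/zs3.png

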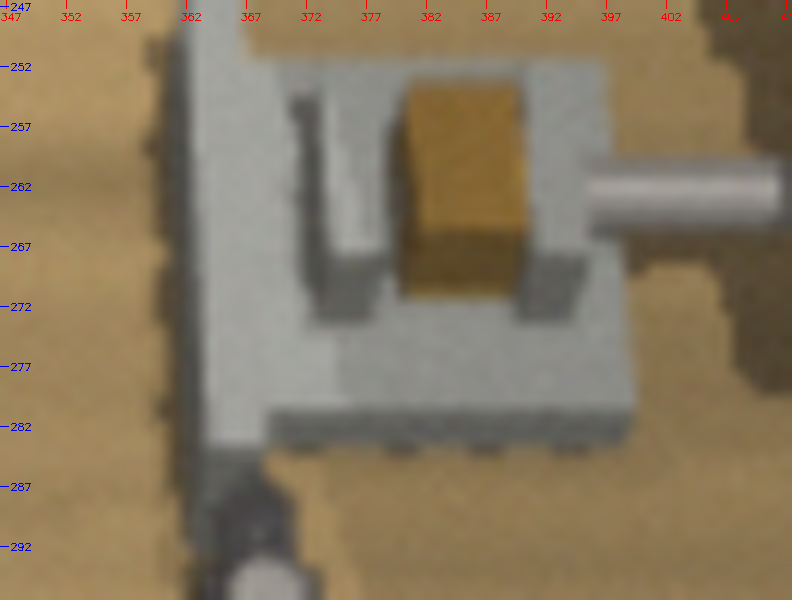

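View pics/zt3.png

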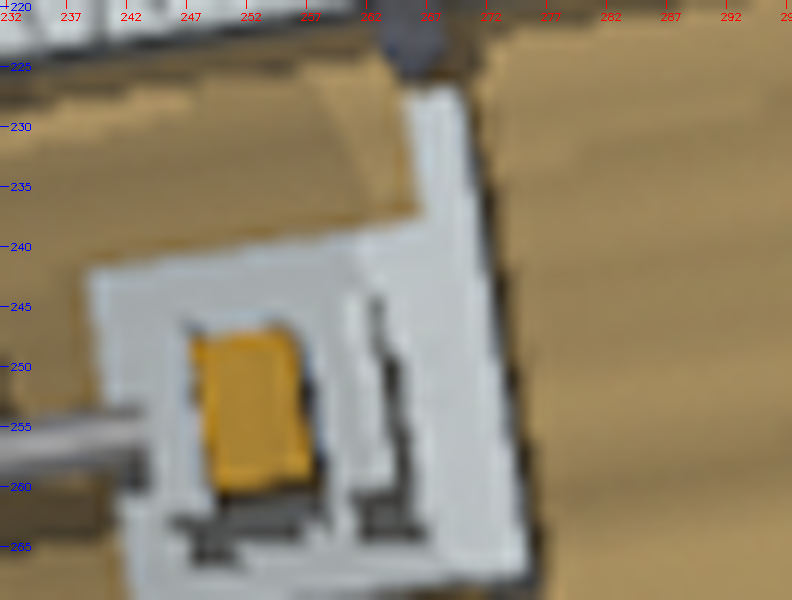

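```bash
python3 - <<'E'
from m import *
rep("top",[(270,226.8),(275.7,266.6)],(265.7,226.3))
rep("scene",[(363.6,283.6),(362.2,247)],(367.8,285.25))
E
```

```text
top tip [47.7 26.9] [array([44.9, 19. ]), array([-29.2,  19. ])] face-tip [np.float64(-7.9), np.float64(-8.0)]
scene tip [44.  27.7] [array([42.9, 20.7]), array([-25.2,  21.3])] face-tip [np.float64(-7.1), np.float64(-6.4)]
```

```bash
python3 -m pendant '[[9.7,7.4,0,0],[21.2,11.4,0,0],[33.4,10.8,0,0],[44.5,5.6,0,0],[52.8,-3.3,0,0],[57.2,-14.7,0,0],[56.9,-26.5,0,0],[52.2,-37.8,0,0]]'; python3 w.py 236 258
```

```text
t: 8.32
eef_pos: [560.3, 193.2, 96.9]
tcp_rot: [3.137, 0.003, 0.138]
ft_force: [-6.7, -11.3, 7.5]
opening: 0.151
rel [27.31 16.13] r 31.72 th -149.4 F [ -6.7 -11.3   7.5] t 8.325
236.0 -9.4 -10.4
258.0 -20.7 -15.2
```

```bash
python3 -m pendant '[[-4,-6,0,0],[-9.4,-10.2,0,0],[-15,-13.5,0,0],[-20.7,-15,0,0],[-20.7,-15,0,0],[-20.7,-15,0,0]]'; python3 w.py 258
python3 - <<'E'
from cell import env,vision
import cv2
for n in ("scene","top"):
    p=vision.read_camera(n); cv2.imwrite(f"pics/{n}4.png",p["pixels"][:,:,::-1])
E
python3 z.py pics/scene4.png 380 272 pics/zs4.png;python3 z.py pics/top4.png 265 245 pics/zt4.png
```

```text
t: 9.07
eef_pos: [538.0, 205.1, 97.0]
tcp_rot: [3.137, 0.003, 0.138]
ft_force: [1.0, -3.6, 2.9]
opening: 0.152
rel [ 6.88 30.98] r 31.73 th -102.5 F [ 1.  -3.6  2.9] t 9.075
258.0 -0.2 -0.3
```

View pics/zs4.png

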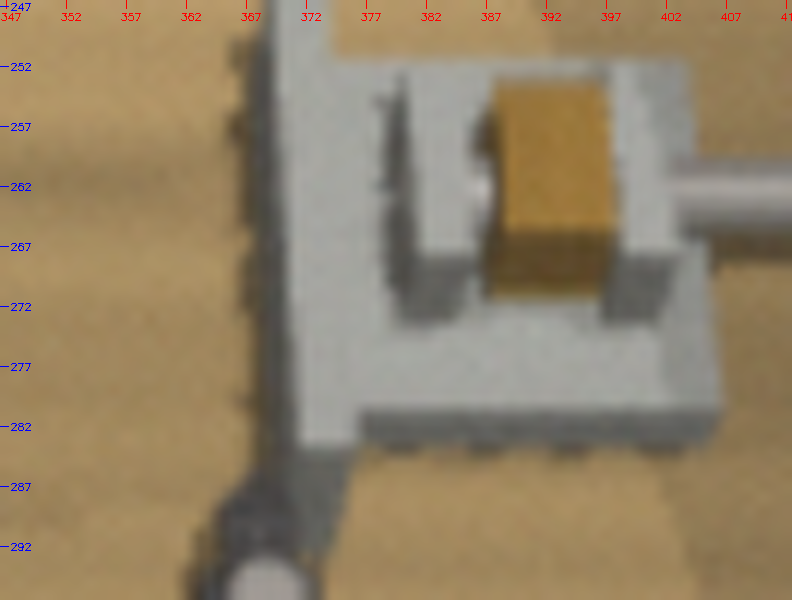

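View pics/zt4.png

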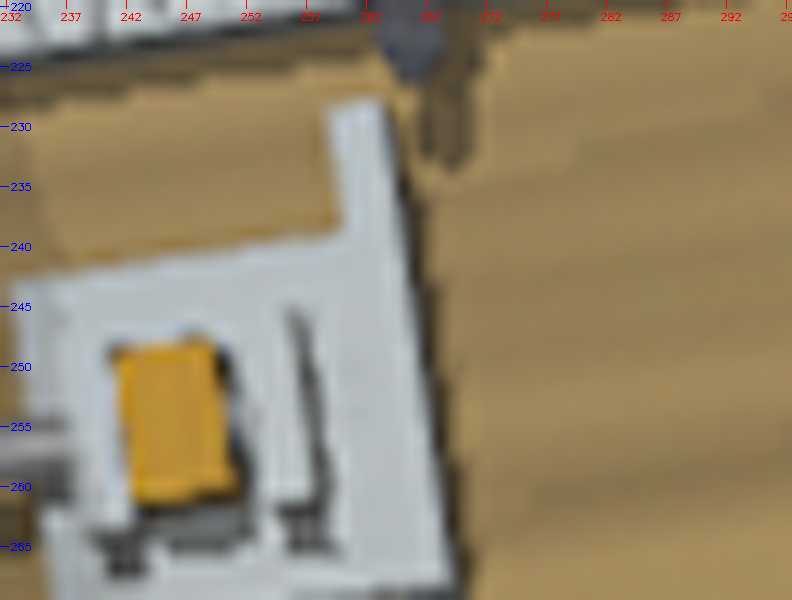

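```bash
python3 - <<'E'
from m import *
rep("top",[(263.4,227.7),(269.4,267.8)],(265.7,226.3))
rep("scene",[(371.3,283.6),(369.2,247)],(367.8,285.25))
E
python3 w.py 240 225 210 195 180 165 150 135 120 105 90
```

```text
top tip [47.7 26.9] [array([45.1, 31.2]), array([-29.7,  30.6])] face-tip [np.float64(4.3), np.float64(3.7)]
scene tip [44.  27.7] [array([42.9, 33.1]), array([-25.2,  33.1])] face-tip [np.float64(5.4), np.float64(5.4)]
rel [ 6.88 30.97] r 31.73 th -102.5 F [ 0.6 -2.9  2.6] t 9.175
240.0 9.1 3.3
225.0 15.8 8.3
210.0 20.8 15.0
195.0 24.1 22.7
180.0 25.1 30.9
165.0 24.1 39.2
150.0 20.9 47.0
135.0 15.8 53.6
120.0 9.2 58.7
105.0 1.5 61.9
90.0 -6.8 63.0
```

```bash
python3 - <<'E'
import cv2,numpy as np
for f,us,vs in (("top0",range(258,274),range(212,229)),("top4",range(258,274),range(218,229)),("scene0",range(360,377),range(283,294))):
    g=cv2.cvtColor(cv2.imread(f"pics/{f}.png"),cv2.COLOR_BGR2GRAY)
    print(f,"   ",list(us))
    for v in vs: print(v,[int(g[v,u]) for u in us])
E
```

```text
top0     [258, 259, 260, 261, 262, 263, 264, 265, 266, 267, 268, 269, 270, 271, 272, 273]
212 [134, 124, 92, 63, 87, 133, 142, 141, 116, 65, 54, 101, 145, 144, 143, 142]
213 [130, 127, 100, 63, 126, 170, 166, 170, 158, 101, 41, 104, 164, 161, 160, 158]
214 [139, 146, 121, 75, 135, 165, 162, 166, 161, 116, 37, 107, 163, 148, 154, 164]
215 [159, 164, 134, 71, 138, 169, 165, 169, 158, 104, 47, 94, 145, 141, 140, 165]
216 [166, 170, 141, 65, 108, 146, 159, 154, 128, 72, 57, 69, 130, 158, 143, 168]
217 [164, 168, 143, 58, 61, 85, 106, 97, 68, 45, 64, 52, 118, 174, 156, 153]
218 [165, 171, 147, 69, 60, 54, 49, 51, 48, 47, 61, 51, 92, 139, 125, 99]
219 [166, 159, 143, 86, 53, 60, 67, 67, 63, 57, 53, 42, 47, 53, 52, 52]
220 [123, 108, 102, 71, 46, 59, 67, 66, 68, 65, 59, 53, 57, 60, 62, 68]
221 [50, 51, 55, 58, 59, 64, 68, 69, 65, 67, 64, 59, 62, 64, 72, 74]
222 [67, 68, 69, 72, 72, 71, 73, 74, 71, 71, 68, 60, 64, 67, 74, 71]
223 [75, 76, 75, 74, 72, 70, 70, 71, 72, 73, 69, 61, 63, 66, 87, 100]
224 [71, 71, 70, 70, 84, 88, 58, 64, 66, 63, 56, 59, 63, 61, 94, 125]
225 [100, 99, 99, 99, 111, 1
[... 1482 characters left out ...]
7, 110, 105, 107, 103, 100, 101, 102]
286 [112, 117, 115, 115, 115, 113, 106, 89, 75, 101, 112, 113, 111, 115, 115, 115, 115]
287 [112, 116, 114, 109, 114, 109, 91, 70, 61, 72, 93, 107, 113, 113, 115, 120, 118]
288 [117, 114, 114, 115, 110, 93, 70, 57, 57, 60, 70, 92, 113, 115, 118, 122, 121]
289 [119, 116, 118, 116, 99, 73, 58, 63, 63, 59, 61, 82, 115, 122, 123, 124, 120]
290 [120, 120, 118, 115, 87, 68, 62, 60, 67, 66, 65, 86, 115, 120, 119, 121, 120]
291 [119, 119, 116, 92, 78, 59, 56, 58, 74, 63, 62, 84, 112, 119, 119, 118, 119]
292 [116, 117, 113, 82, 79, 61, 60, 61, 64, 60, 64, 78, 111, 117, 119, 118, 117]
293 [115, 117, 108, 79, 72, 57, 61, 72, 88, 90, 78, 80, 108, 111, 116, 117, 116]
```

```bash
python3 -m pendant '[[9.1,3.3,0,0],[15.8,8.3,0,0],[20.8,15,0,0],[24.1,22.7,0,0],[25.1,30.9,0,0],[24.1,39.2,0,0],[20.9,47,0,0],[15.8,53.6,0,0]]'; python3 w.py 120 108 97
```

```text
t: 10.18
eef_pos: [561.3, 154.7, 97.1]
tcp_rot: [3.138, 0.003, 0.137]
ft_force: [-2.1, 7.0, 1.0]
opening: 0.153
rel [ 22.98 -22.21] r 31.96 th 136.0 F [-2.1  7.   1. ] t 10.175
120.0 -7.0 5.5
108.0 -13.1 8.2
97.0 -19.1 9.6
```

```bash
python3 -m pendant '[[-7,5.5,0,0],[-13.1,8.2,0,0],[-19.1,9.6,0,0],[-19.1,9.6,0,0],[-19.1,9.6,0,0]]'; python3 w.py 95
python3 - <<'E'
from cell import env,vision
import cv2
for n in ("scene","top"):
    p=vision.read_camera(n); cv2.imwrite(f"pics/{n}5.png",p["pixels"][:,:,::-1])
E
python3 z.py pics/scene5.png 380 272 pics/zs5.png;python3 z.py pics/top5.png 265 245 pics/zt5.png
```

```text
t: 10.8
eef_pos: [543.1, 142.2, 97.1]
tcp_rot: [3.138, 0.005, 0.138]
ft_force: [-2.1, -2.6, 1.3]
opening: 0.153
rel [  3.22 -31.99] r 32.15 th 95.7 F [-2.1 -2.6  1.3] t 10.8
95.0 -0.4 -0.1
```

View pics/zs5.png

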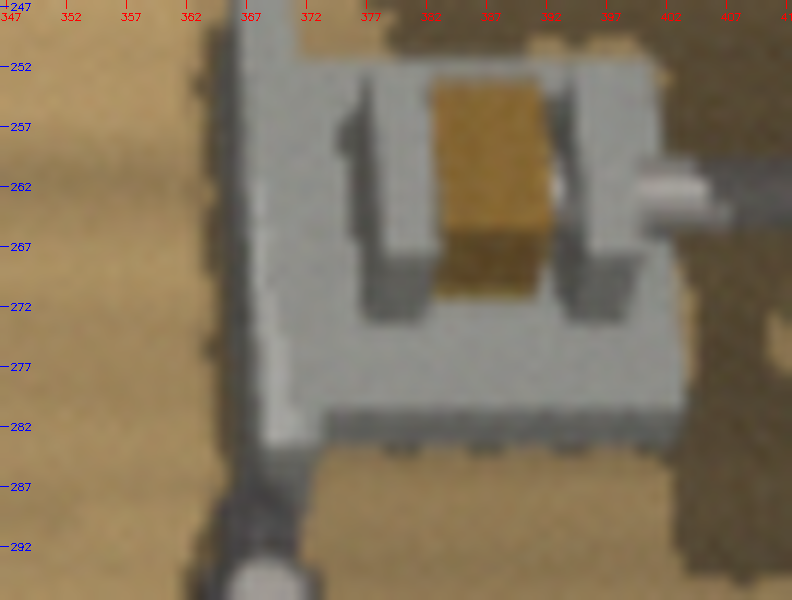

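View pics/zt5.png

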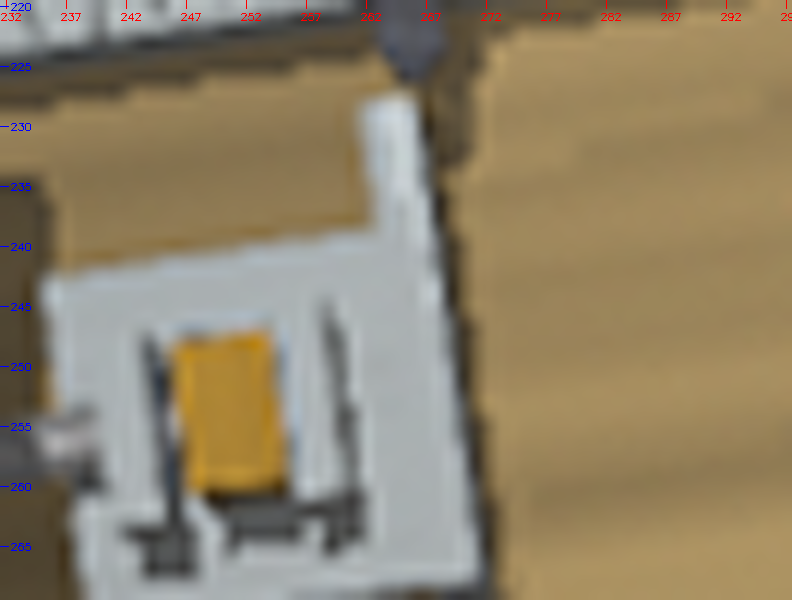

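```bash
python3 - <<'E'
from m import *
rep("top",[(266.2,227.4),(271.75,267.6)],(266.1,226.5))
rep("scene",[(368.3,283.6),(366.1,247)],(367.9,285.5))
E
```

```text
top tip [47.3 26.2] [array([44.8, 26.1]), array([-30. ,  26.3])] face-tip [np.float64(-0.2), np.float64(0.1)]
scene tip [44.4 27.9] [array([42.9, 28.2]), array([-25.2,  27.9])] face-tip [np.float64(0.4), np.float64(0.0)]
```

```bash
python3 -m pendant '[[0,0,0,0],[0,0,0,0],[0,0,0,0]]' && python3 -m pendant '[[0,0,0,0],[0,0,0,0],[0,0,0,0]]' 0.6 && python3 -m pendant '[[0,0,-25,0],[0,0,-50,0],[0,0,-75,0],[0,0,-90,0],[0,0,-90,0]]' 1
python3 - <<'E'
from cell import env,vision
import cv2
from h import *
P=np.load("P.npy")
for n in ("scene","top"):
    p=vision.read_camera(n); cv2.imwrite(f"pics/{n}6.png",p["pixels"][:,:,::-1])
    for d in vision.find_in(p,"batten")[:5]:
        w=p["R"].T@(np.array(d["at"])-p["t"]); print(n,d["confidence"],w.round(1),w2j(P,w).round(1))
E
python3 z.py pics/scene6.png 380 272 pics/zs6.png;python3 z.py pics/top6.png 340 245 pics/zb6.png;python3 z.py pics/scene6.png 290 265 pics/zc6.png
```

```text
t: 11.28
eef_pos: [543.2, 142.3, 97.1]
tcp_rot: [3.138, 0.004, 0.138]
ft_force: [-2.3, -1.1, 1.5]
opening: 0.148
t: 11.65
eef_pos: [543.3, 142.3, 97.0]
tcp_rot: [3.138, 0.004, 0.138]
ft_force: [-0.2, -0.2, 0.3]
opening: 0.384
t: 12.28
eef_pos: [543.9, 142.8, 187.6]
tcp_rot: [3.138, 0.003, 0.138]
ft_force: [-0.1, 0.0, -0.1]
opening: 0.008
scene 0.85 [574.3 -90.7  50.1] [   2. -102.]
scene 0.83 [ 722.7 -265.5   25.9] [ 124.8 -295.6]
scene 0.74 [ 549.6 -300.7   25.3] [ -51.6 -306.6]
scene 0.72 [ 370.6 -236.8   23.3] [-220.  -218.6]
top 0.94 [570.9 -88.5  50.1] [ -1.2 -99.4]
top 0.82 [ 716.4 -277.3   24.5] [ 116.9 -306.5]
top 0.72 [ 364.6 -238.2   23.1] [-226.2 -219.1]
top 0.66 [ 541.  -301.    23.5] [ -60.1 -305.7]
```

View pics/scene6.png

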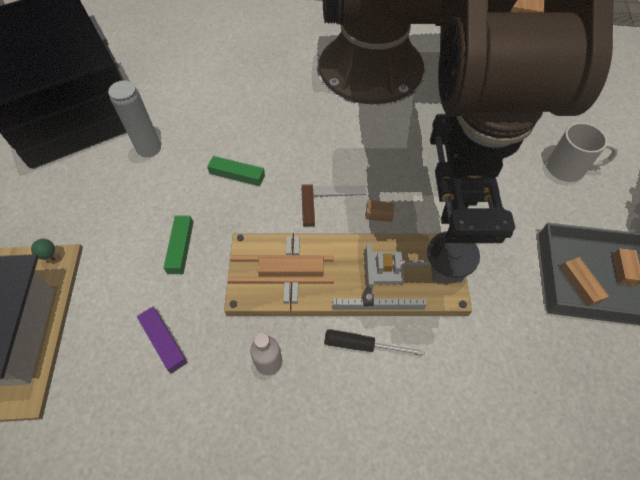

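View pics/zs6.png

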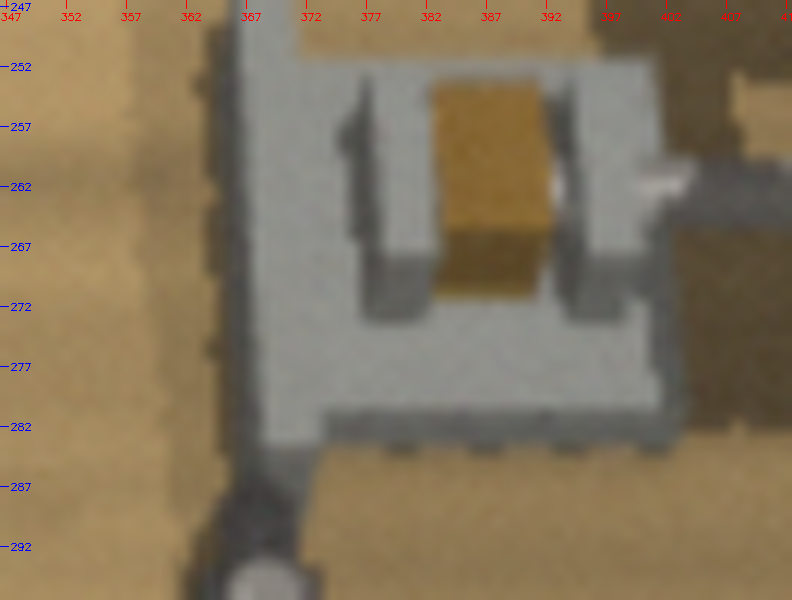

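View pics/zc6.png

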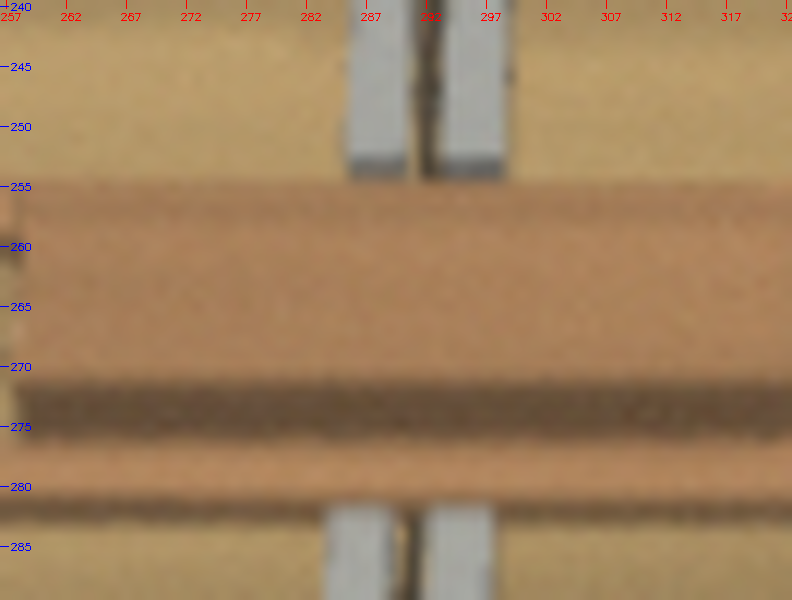

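View pics/zb6.png

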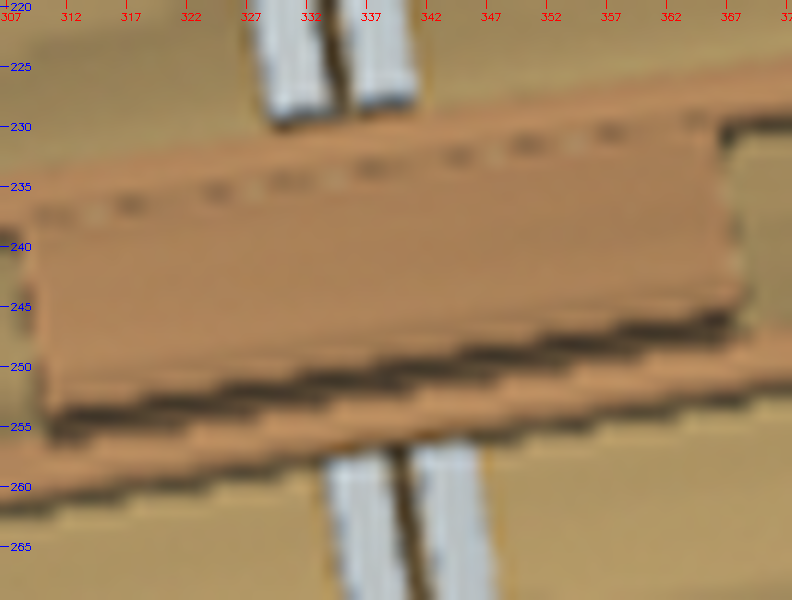

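```bash
python3 - <<'E'
from m import *
for c,uv in (("top",(367.2,239)),("top",(309.3,246)),("scene",(258.3,265))): print(w2j(P,ray(c,uv,49)).round(1))
for J in ((0,-200,40),(0,-165,40)): 
  print(j2w(P,J))
from cell import env
e=env.state()["eef_pos"];print(e,w2j(P,e))
E
```

```text
[  -2.1 -155.3]
[  0.9 -47.2]
[   2.7 -153.8]
[ 585.92339744 -188.02568138   40.        ]
[ 581.08830638 -153.3612631    40.        ]
[543.30766649 142.67035532 186.04490776] [  3.47702659 133.41247652]
```

```bash
python3 -m pendant '[[0,40,0,0],[-1,80,0,0],[-1,120,0,0],[-2,160,0,0],[-2,200,0,0],[-3,240,0,0],[-3,280,0,0],[-3.5,318,0,0]]' && python3 -m pendant '[[0,0,40,0],[0,0,80,0],[0,0,80,0]]'
python3 - <<'E'
from m import *
from cell import env
s=env.state();e=s["eef_pos"];print(e,w2j(P,e),s["tcp_rot"],s["ft_force"])
E
```

```text
t: 13.48
eef_pos: [583.3, -174.2, 186.4]
tcp_rot: [3.138, 0.007, 0.137]
ft_force: [0.4, 0.3, 0.0]
opening: 0.004
t: 13.85
eef_pos: [581.3, -174.0, 103.4]
tcp_rot: [-3.142, 0.012, 0.137]
ft_force: [0.0, 0.0, 0.1]
opening: 0.0
[ 581.28345328 -174.01859165  103.39360296] [  -2.66044031 -185.48622372] [-3.14158174  0.01215481  0.13711362] [0.0210109  0.02023338 0.05957217]
```

```bash
python3 -m pendant '[[2.5,0,30,0],[2.5,0,55,0],[2.5,0,68,0],[2.5,0,68,0]]'
python3 - <<'E'
from m import *
from cell import env,vision
s=env.state();e=s["eef_pos"];print(e,w2j(P,e),s["tcp_rot"],s["ft_force"])
p=vision.read_camera("scene"); cv2.imwrite("pics/scene7.png",p["pixels"][:,:,::-1])
E
python3 z.py pics/scene7.png 260 260 pics/z7.png
```

```text
t: 14.35
eef_pos: [583.1, -173.8, 35.7]
tcp_rot: [-3.142, 0.012, 0.137]
ft_force: [-0.3, -0.7, 0.4]
opening: 0.005
[ 583.10089047 -173.78033719   35.694545  ] [  -0.82751503 -185.50132435] [-3.14150334  0.01235704  0.13725714] [-0.27601203 -0.71407232  0.37252142]
```

View pics/z7.png

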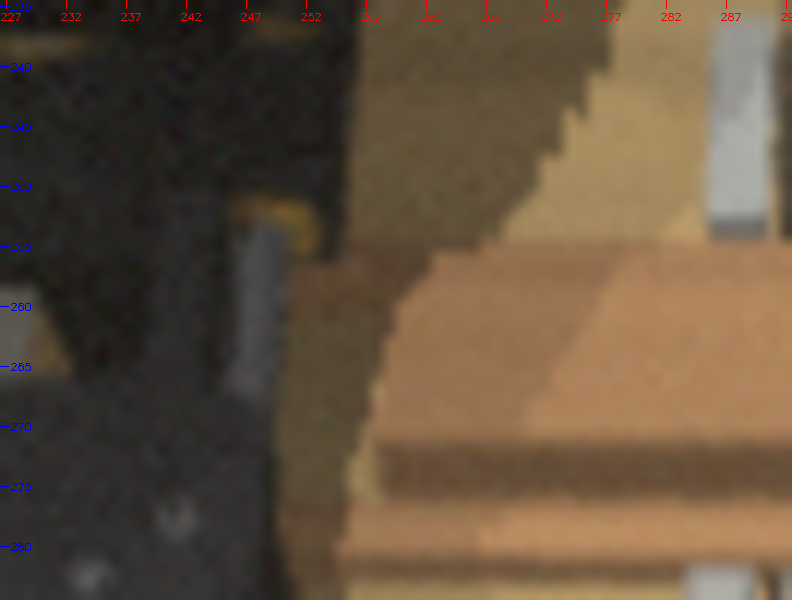

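```bash
python3 -m pendant '[[0,-8,0,0],[0.4,-16,0,0],[0.6,-22,0,0],[0.8,-28,0,0],[0.8,-35,0,0],[0.8,-42,0,0],[0.8,-49,0,0],[0.8,-56,0,0]]' && python3 -m pendant '[[0,-6,0,0],[0,-12,0,0],[0,-17,0,0],[0,-22,0,0],[0,-26,0,0],[0,-26,0,0]]'
python3 - <<'E'
from m import *
from cell import env,vision
s=env.state();e=s["eef_pos"];print(e,w2j(P,e),s["tcp_rot"],s["ft_force"])
p=vision.read_camera("scene"); cv2.imwrite("pics/scene8.png",p["pixels"][:,:,::-1])
E
python3 z.py pics/scene8.png 350 262 pics/z8.png
```

```text
t: 15.4
eef_pos: [576.4, -117.8, 36.2]
tcp_rot: [3.141, 0.011, 0.137]
ft_force: [-0.4, -0.0, 1.4]
opening: 0.009
t: 16.15
eef_pos: [572.8, -91.8, 36.2]
tcp_rot: [3.141, 0.012, 0.138]
ft_force: [0.4, -0.6, 0.3]
opening: 0.002
[572.83028571 -91.81272555  36.19529356] [   0.32380863 -102.9007848 ] [3.14128464 0.01164215 0.13754829] [ 0.40930173 -0.61455358  0.31384751]
```

View pics/z8.png

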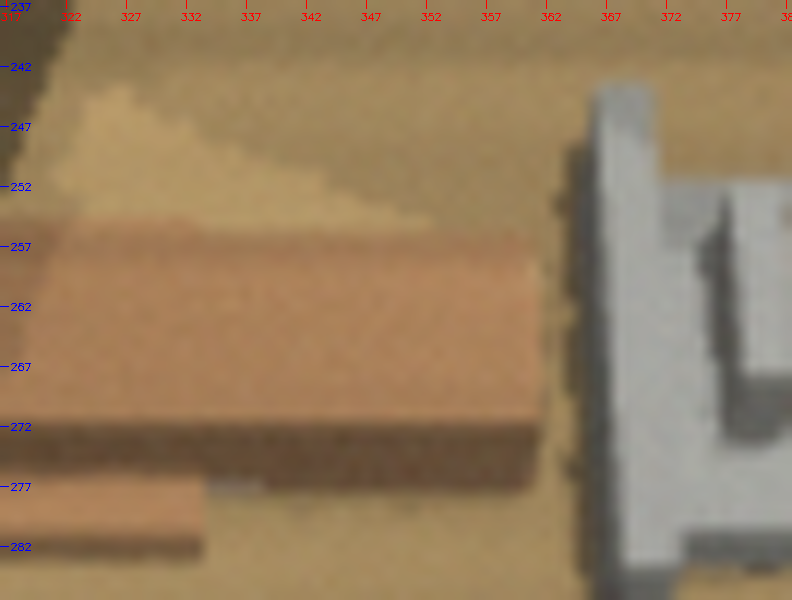

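```bash
python3 -m pendant '[[0,-2,0,0],[0,-4,0,0],[0,-6,0,0],[0,-6,0,0]]' && python3 -m pendant '[[0,-1,0,0],[0,-2,0,0]]' && python3 -m pendant '[[0,-1,0,0],[0,-1,0,0]]'
```

```text
t: 16.7
eef_pos: [572.0, -85.9, 36.2]
tcp_rot: [3.141, 0.012, 0.138]
ft_force: [0.1, 0.5, -0.3]
opening: 0.007
t: 16.95
eef_pos: [571.7, -83.9, 36.2]
tcp_rot: [3.141, 0.012, 0.138]
ft_force: [-0.6, -0.1, 0.1]
opening: 0.005
t: 17.2
eef_pos: [572.0, -83.4, 36.3]
tcp_rot: [3.14, 0.011, 0.138]
ft_force: [0.5, -4.7, 0.6]
opening: 0.005
```

```bash
python3 -m pendant '[[0,-1.5,0,0],[0,-1.5,0,0]]'
python3 - <<'E'
from m import *
from cell import env,vision
p=vision.read_camera("scene"); cv2.imwrite("pics/scene9.png",p["pixels"][:,:,::-1])
print(env.state()["ft_force"])
E
python3 z.py pics/scene9.png 370 262 pics/z9.png
```

```text
t: 17.45
eef_pos: [572.4, -83.3, 36.6]
tcp_rot: [3.138, 0.009, 0.138]
ft_force: [0.6, -11.5, -0.4]
opening: 0.003
[ -0.16524922 -10.66555428  -0.0971735 ]
```

View pics/z9.png

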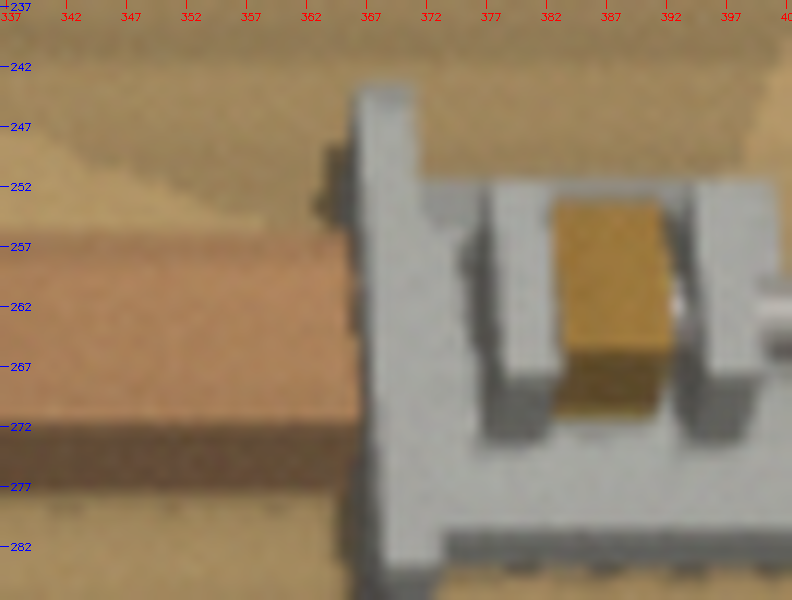

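Pressed at about 11 N: the batten's end (366, 265) touches the plate and the nut sits on the batten-side lug. Next I back off and lift.

```bash
python3 -m pendant '[[0,2,0,0],[0,8,0,0],[0,20,0,0],[0,30,0,0]]' && python3 -m pendant '[[0,0,-40,0],[0,10,-90,0],[0,60,-130,0],[0,120,-130,0],[0,120,-130,0]]'
python3 - <<'E'
from cell import env,vision
import cv2
for n in ("scene","top"):
    p=vision.read_camera(n); cv2.imwrite(f"pics/{n}10.png",p["pixels"][:,:,::-1])
E
python3 z.py pics/scene10.png 370 272 pics/zs10.png;python3 z.py pics/top10.png 275 245 pics/zt10.png
```

```text
t: 18.0
eef_pos: [576.6, -113.8, 36.6]
tcp_rot: [3.138, 0.009, 0.138]
ft_force: [0.4, -0.5, -0.3]
opening: 0.006
t: 18.62
eef_pos: [594.3, -236.3, 167.3]
tcp_rot: [3.137, 0.008, 0.134]
ft_force: [-0.7, 0.6, -0.7]
opening: 0.001
```

View pics/zs10.png

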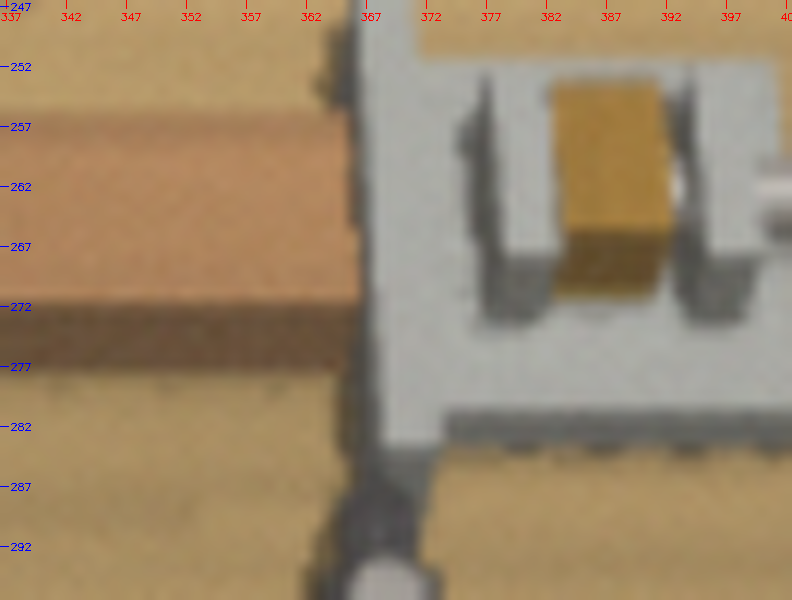

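View pics/zt10.png

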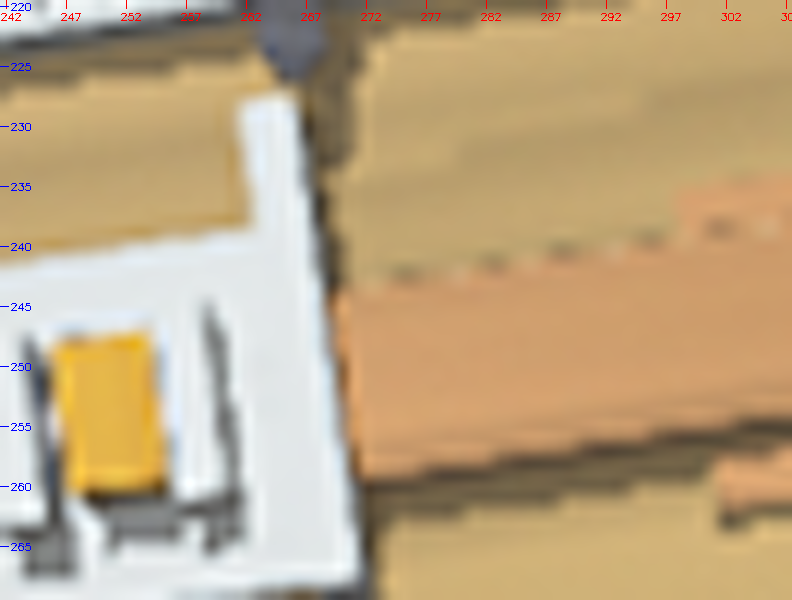

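View pics/scene10.png

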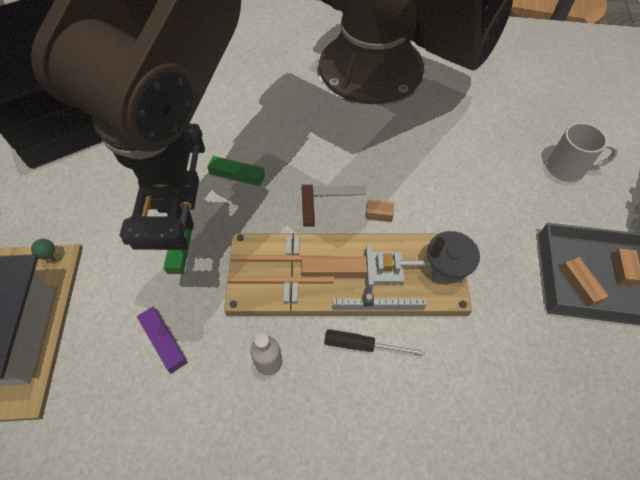

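```bash
python3 -m pendant '[[0,0,0,0],[0,0,0,0]]'; python3 -c "
from cell import job
print(job.job_done())"
```

```text
t: 18.98
eef_pos: [593.7, -231.9, 166.5]
tcp_rot: [3.14, 0.01, 0.137]
ft_force: [1.2, -0.3, -0.8]
opening: 0.003
the job is handed in; nothing more can be done
None
```

The stop is set level with the index pointer, the batten rests against it, and the job is handed in at about 19 s of the 58 s allowed.

**What I did:** I wound the crank counter-clockwise until the stop's face was past the tip. I then wound it clockwise about 162° (4 mm of play plus 5 mm of travel), let go, and lifted clear. With closed fingers I pushed the batten's rear end along the channel until it pressed the stop at about 11 N on the wrist sensor. Then I backed off and raised the arm.

**What the last checks showed:**
- **Stop against index:** the wind-back left the face within about 0.4 mm of the tip in both cameras. The final pictures show the stop's corner in the same place.
- **Nut:** it sits on the batten-side lug, with the gap visible only on the crank side.
- **Batten:** its end touches the stop plate, lying in the channel.
- **Surroundings:** the offcut, square, driver and glue look unmoved, and the arm is clear of everything.

**Where checks disagreed:** at the furthest point past the index, the top camera read about 4.0 mm and the scene camera 5.4 mm. I put the difference down mostly to how I first picked the pointer tip in the top picture. After re-reading the pixels I took the value as about 5.0 mm. Both readings were over the 3 mm needed.

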